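# Feed one robot wheel onto the kitting mat

### The job

Press the plunger of the wheel feeder all the way down once and let it come back up, so that one wheel comes out; then gently push that wheel across the table, without gripping or lifting it, until it lies flat and wholly on the round cork mat. The other two wheels stay in the feeder, and the loose things lying about are left alone.

Things in the scene. Friction and masses are not known exactly. Their poses are not given: they have to be found in the camera images.
- magazine (a point): Centre of the feeder magazine at table level (z = 0): an open-topped well, 42 x 42 mm inside, 5 mm walls, 50 mm high, that holds a stack of three wheels standing on the table. Axes are those of the feeder: -x points out of its outlet, +x back to the plunger. Behind it, from 26 to 116 mm along +x, is a 50 mm high housing (52 mm wide, 84 mm over its foot flanges).
- outlet (a point): Outlet of the feeder (a fixed blue plastic device) at table level, in the front wall, 26 mm along -x from the magazine centre; 42 mm wide, 17 mm high. A full press of the plunger shoves the bottom wheel straight out along -x, until its centre lies about 75 mm from the magazine centre; when the plunger comes back up, the next wheel drops down.
- plunger_top (a point): Centre of the top face of the plunger: a round grey cap, 34 mm across, 8 mm thick, on a steel rod, 68 mm behind the magazine centre along the feeder's +x axis. The top is 98 mm above the table at rest, 68 mm when fully down. Pressed straight down; it springs back by itself, and takes about 3 N to start and 8 to 12 N near the bottom.
- plunger (a joint): Plunger travel in m: 0 = up (at rest), 0.030 = fully down on its stop.
- wheel_1: The bottom wheel in the feeder, the one that will come out: black plastic disc, 40 mm across, 14 mm thick, lying flat, about 25 g. Origin: centre of its underside; z is its axle.
- wheel_2_mid (a point): Centre of the second wheel in the stack, same kind. It stays in the feeder.
- wheel_3_mid (a point): Centre of the top wheel in the stack, same kind. It stays in the feeder.
- round_mat: Round cork mat, 90 mm across, flush with the table (a wheel slides onto it without a step). Origin at its centre. It lies left or right of the feeder outlet.
- square_mat: Square cork mat, 85 x 85 mm, flush with the table, on the other side of the outlet, with the servo standing on it. Not the goal. Origin at its centre.
- servo: standard servo: black box 40 x 20 x 36 mm standing on the square mat, with two side ears (54 mm over all) and a white output stub on top (40 mm high in all). Leave alone. Origin: centre of its underside.
- motor: small lying gear motor, 74 mm long with its shaft, 25 mm high, steel can and grey gearbox. Leave alone. Origin: on its underside, where can and gearbox meet.
- battery: black battery block 62 x 34 x 30 mm. Leave alone. Origin: centre of its underside.
- tape: roll of green tape lying flat, 80 mm across, 18 mm high. Leave alone. Origin: centre of its underside.
- screwdriver: screwdriver, 160 mm long, lying on the table. Leave alone. Origin: on its underside.
- tyre: large rubber-tyred wheel lying flat, 64 mm across, 26 mm high. Leave alone. Origin: centre of its underside.
Things that resemble listed ones, but are neither listed nor needed, are in the scene too. Leave any yellow look-alike of the part that bears wheel_3_mid alone. Several things look just like the part that bears magazine: the one meant starts farthest to the robot's left.

How it is judged:
By the outcome, as a careful person would: the job done as asked, in the order asked, and still so for the second after the job is handed in, with the robot touching nothing.
It also fails if it takes over 51 s, if anything falls off the work surface, if the arm or the gripper's body presses on something with over 40 N, if the wrist force passes 120 N, or if a joint passes its speed limit or range.

### The arm

A 7-joint arm with a two-finger parallel gripper is mounted at the origin on the work surface. World frame = base frame: x ahead of the robot, y to its left, z up, the work surface at z = 0. Lengths are in m, angles in rad, forces in N, time in s.
With the tool pointing down it reaches from about 0.35 to 0.9 m from the base axis. Payload 19.9 kg.
Tool frame: the origin (TCP) lies at the very end of the fingers, on their centre line; the grasp point (between the pads) lies hold_point_z behind it (hold_point_z is the distance from the TCP to the grasp point, in m); z points along the fingers, y is the line along which they close (so a half turn about z gives the same grasp; the last joint's range is limited). The gripper opens to 94 mm and grips with 3 to 60 N. Pads are 16 mm wide; open, the fingers measure 119 mm over their backs; the gripper's body (75 mm by 177 mm) begins 78 mm behind the grasp point.
Start: joints at [-0.042, 0.417, -0.01, 1.614, 0.005, 1.111, -0.053], TCP at [0.625, 0, 0.17] pointing down, gripper open.
Joint ranges: [-2.81, 2.81], [-0.39, 2.02], [-1.27, 1.25], [0.06, 2.57], [-1.19, 4.33], [0.19, 2], [-2.82, 2.82]. Speed limits (rad/s): [1.89, 1.89, 2.39, 2.39, 3.01, 3.01, 3.01].

### API

Orientations are given as a rotation vector (axis times angle).
In Python, from workcell import get_obs, snapshot, camera_params, sign_off, hold_point_z gives the robot as it stands.
- The arm moves only by the shell command python3 -m inch 'ROWS' [FORCE]. ROWS is JSON, a list of rows, each a list of 3 entries, a list of its own where there are three numbers: the turn, a rotation vector about the tool's x, y, z in degrees, then the shift along the tool's x, y, z in cm, then the closure, from -1 (fully open) to 1 (shut). A call has 1 to 5 rows; each row is the pose to reach, as a shift and turn from the pose commanded when the call began, along the tool's axes at that moment; what a row does not reach only later rows make up. A row lasts 1/12 s, in which the tool goes at most 41.7 mm and 7.16 degrees, less where a joint would pass 70% of its speed; a pose out of reach is approached as far as the arm can. A call with a gripper value outside its range is refused whole. The fingers move at their own pace and stop on an object; FORCE is the grip in N (left out, the last holds). Time passes only in rows, so rows that repeat a pose let the fingers close. It gives the time, the measured TCP pose, the force, the opening and the grip force at its end, in the units of the state.
- get_obs(): the state, without advancing time (a new reading comes with each control period).
- snapshot(name): name is "scene" or "side" or "wrist"; returns the picture (480x640x3 uint8, red, green, blue); there is no depth.
- camera_params(name): a dict with "camera_matrix" (3x3 intrinsics, pixels), "dist_coeffs" ([k1, k2, p1, p2, k3] as OpenCV has them; the pictures are not rectified), "position" and "rotation" of the camera in the world. Camera axes: x right, y down, z forward; pixel columns grow to the right and rows downward; lengths in m; the calibration is good to about 2 mm. A picture is of the moment at which its call begins: read the wrist's pose just before it. camera_params takes no time and is no camera call; for the wrist camera it gives the pose at the moment of the call.
- sign_off(): hands the job in; it is judged then, once.
The state is a dict: "time": time; "q": joint angles; "qvel": joint speeds; "joint_torque": joint torques, N m; "tool_pos": TCP position; "eef_rot": TCP orientation; "ft_force": force on the tool from outside, world axes, zero at the start; "wrist_torque": the same for the moment, N m; "gripper_width": finger opening in m; "grip_force": force on a finger pad.
Only numpy, scipy, OpenCV 4.12 (cv2) and the standard library are available. Lean on these libraries where they do the work, as an engineer would, in place of code of your own. Each camera call takes 0.05 s, during which the arm holds its last target. There are 200 camera calls.

## Working session

There is one attempt and no reset: what is moved stays moved. The work goes in short steps, Python scripts to look and compute and a shell command to move; the robot and the scene stay as the last step left them, time stands still between calls to the robot, and variables do not carry over. Pictures are saved under pics/ and viewed, at most 10 in all, crops included, and the job is handed in when it is done.

```bash
mkdir -p pics; ls; python3 - <<'E'
from workcell import *
import cv2,numpy as np
print(hold_point_z); o=get_obs(); print(o['tool_pos'],o['eef_rot'],o['time'])
for n in ['scene','side','wrist']:
    p=camera_params(n); print(n,p)
    cv2.imwrite(f'pics/{n}0.png',snapshot(n)[:,:,::-1])
E
```

```text
pics
0.0188
[ 6.24558561e-01 -3.30151067e-05  1.69707403e-01] [-2.22090155e+00 -2.22083108e+00  1.51330508e-03] 0.0
scene {'camera_matrix': array([[479.41434938,   0.        , 323.77226388],
       [  0.        , 479.41434938, 247.09760589],
       [  0.        ,   0.        ,   1.        ]]), 'dist_coeffs': array([0.01450816, 0.        , 0.        , 0.        , 0.        ]), 'position': array([ 1.11946911, -0.08997405,  0.77986683]), 'rotation': array([-1.87285379, -1.6465272 ,  0.63615081])}
side {'camera_matrix': array([[445.48168525,   0.        , 326.60270827],
       [  0.        , 445.48168525, 241.73055236],
       [  0.        ,   0.        ,   1.        ]]), 'dist_coeffs': array([-0.06202783,  0.        ,  0.        ,  0.        ,  0.        ]), 'position': array([ 0.10104223, -0.47608445,  0.67181354]), 'rotation': array([-2.23867796,  0.80015602, -0.32505147])}
wrist {'camera_matrix': array([[342.47606958,   0.        , 317.70461772],
       [  0.        , 342.47606958, 240.87762609],
       [  0.        ,   0.        ,   1.        ]]), 'dist_coeffs': array([-0.01320231,  0.        ,  0.        ,  0.        ,  0.        ]), 'position': array([0.62406603, 0.06996786, 0.38412294]), 'rotation': array([ 2.89823526e+00,  1.15261143e-03, -1.22113243e-03])}
```

View pics/scene0.png

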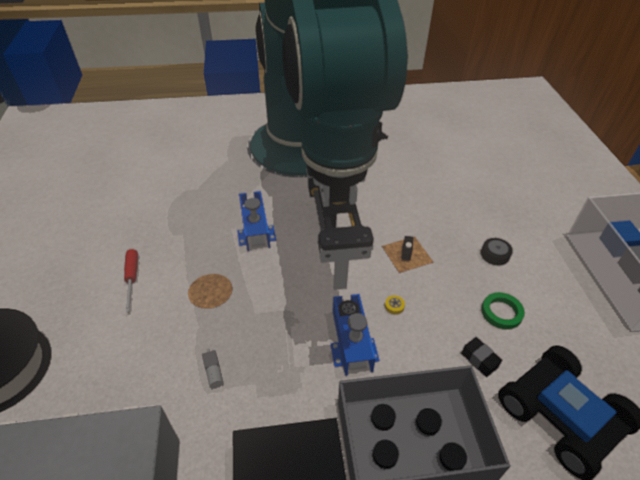

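View pics/side0.png

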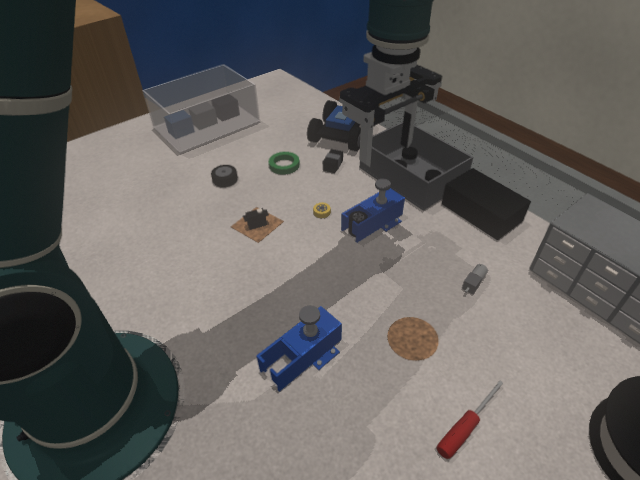

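Two blue feeders: one at scene (352,330), holding wheels, and an empty one at scene (255,220). Image right is the robot's left (+y), so the one at (352,330) is meant. The yellow wheel at (396,304) is the look-alike, and the round mat is at (210,290) on the robot's right. I'll confirm in an enlarged crop and measure.

```bash
cat > h.py <<'E'
from workcell import *
import cv2,numpy as np
from scipy.spatial.transform import Rotation as R
def ray(p,uv):
    n=cv2.undistortPoints(np.array([[uv]],float),p['camera_matrix'],p['dist_coeffs'])[0,0]
    return p['position'],R.from_rotvec(p['rotation']).as_matrix()@np.array([n[0],n[1],1])
def onz(p,uv,z):
    c,d=ray(p,uv); return c+d*(z-c[2])/d[2]
def tri(p1,a,p2,b):
    c1,d1=ray(p1,a);c2,d2=ray(p2,b)
    s=np.linalg.lstsq(np.c_[d1,-d2],c2-c1,rcond=None)[0]
    x,y=c1+d1*s[0],c2+d2*s[1]; return (x+y)/2,np.linalg.norm(x-y)
E
python3 - <<'E'
from h import *
S=cv2.imread('pics/scene0.png');D=cv2.imread('pics/side0.png')
a=cv2.resize(S[285:385,320:387],(400,597),interpolation=cv2.INTER_CUBIC)
b=cv2.resize(D[175:250,335:410],(400,400),interpolation=cv2.INTER_CUBIC)
o=np.zeros((597,800,3),np.uint8);o[:,:400]=a;o[:400,400:]=b
cv2.imwrite('pics/crop1.png',o)
for n,I in (('scene',S),('side',D)):
    p=camera_params(n);h=cv2.cvtColor(I,cv2.COLOR_BGR2HSV)
    m=cv2.inRange(h,(5,70,60),(20,200,220)); m=cv2.morphologyEx(m,cv2.MORPH_CLOSE,np.ones((5,5)))
    for c in cv2.findContours(m,0,1)[0]:
        if 300<cv2.contourArea(c)<4000:
            M=cv2.moments(c);u=(M['m10']/M['m00'],M['m01']/M['m00']);print(n,u,cv2.contourArea(c),onz(p,u,0).round(4))
            q=np.array([onz(p,tuple(map(float,x[0])),0)[:2] for x in c]);print(q.min(0),q.max(0))
    m=cv2.inRange(h,(105,120,40),(130,255,255))
    for c in cv2.findContours(m,0,1)[0]:
        if cv2.contourArea(c)>200: print('blue',n,cv2.boundingRect(c))
E
```

```text
scene (209.74462724173705, 290.65258633466726) 1124.5 [ 0.4905 -0.2307  0.    ]
[ 0.44553767 -0.27459347] [ 0.53267306 -0.18773077]
scene (406.8808501941549, 255.3993460044962) 815.5 [0.4449 0.1948 0.    ]
[0.39142882 0.14655094] [0.48960327 0.24503326]
scene (117.42895944553713, 7.338203615247728) 3559.0 [-1.0311 -0.6406  0.    ]
[-1.14052133 -1.11344249] [-0.95090789 -0.04405897]
blue scene (538, 370, 79, 72)
blue scene (332, 297, 47, 78)
blue scene (612, 221, 28, 25)
blue scene (238, 192, 38, 53)
blue scene (205, 39, 55, 56)
blue scene (0, 20, 81, 85)
side (412.5246464646464, 338.27282828282824) 1650.0 [ 0.4892 -0.2333  0.    ]
[ 0.44575633 -0.27677716] [ 0.53463941 -0.18757907]
side (257.4672057502246, 227.7475292003594) 556.5 [0.4346 0.1814 0.    ]
[0.39201575 0.14401648] [0.49108054 0.23418144]
side (545.360089902071, 145.80028897094238) 3114.5 [ 1.2332 -0.0442  0.    ]
[ 1.19534796 -0.32432088] [1.27720062 0.37353862]
blue side (257, 306, 84, 85)
blue side (343, 193, 44, 29)
blue side (97, 0, 277, 89)
```

View pics/crop1.png

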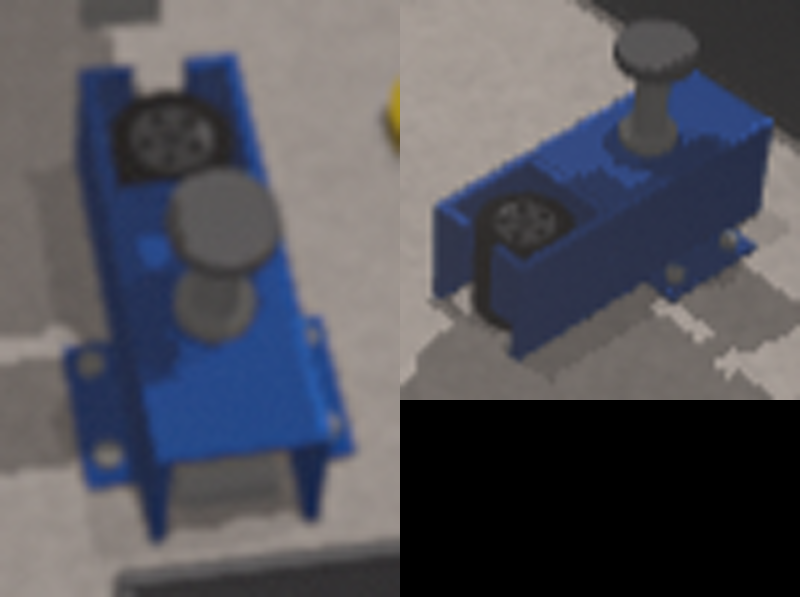

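The crop shows the feeder with black wheels: wheel_3's top at scene (348.8,308.1) / side (358.4,216.3), and the cap top at scene (357.3,320.7) / side (382.8,183.4). This is the leftmost feeder and the one holding wheels, so it is the one meant.

```bash
python3 - <<'E'
from h import *
s=camera_params('scene');d=camera_params('side')
c,e=tri(s,(357.3,320.7),d,(382.8,183.4));w,f=tri(s,(348.8,308.1),d,(358.4,216.3))
print('cap',c,e,'w3',w,f,'dist',np.linalg.norm((c-w)[:2]),np.degrees(np.arctan2(*(c-w)[[1,0]])))
for n,p,u,v in(('s',s,(357.3,320.7),(348.8,308.1)),('d',d,(382.8,183.4),(358.4,216.3))):print(n,onz(p,u,.098),onz(p,v,.042))
# top rear edge corners of housing z=.05, rear face
for u in((160,462),(325,440),(80,68),(238,55)): print(onz(s,(320+u[0]/5.97,285+u[1]/5.97),.05))
print(R.from_rotvec(get_obs()['eef_rot']).as_matrix().round(3))
E
```

```text
cap [0.66586926 0.03602673 0.09660354] 0.003311811834141015 w3 [0.59927753 0.03556695 0.04160339] 0.0032098021728643677 dist 0.06659331669071442 0.3955928829011251
s [0.66576676 0.03728762 0.098     ] [0.59852951 0.03696312 0.042     ]
d [0.66444793 0.03280686 0.098     ] [0.59903429 0.03337423 0.042     ]
[0.71520447 0.01315564 0.05      ]
[0.71418892 0.06133028 0.05      ]
[0.57367283 0.01108905 0.05      ]
[0.57477224 0.06205994 0.05      ]
[[-0.     1.    -0.001]
 [ 1.     0.    -0.   ]
 [-0.    -0.001 -1.   ]]
```

```bash
python3 -m inch '[[[0,0,0],[3.65,4.1,2],1],[[0,0,0],[3.65,4.1,5],1],[[0,0,0],[3.65,4.1,5],1],[[0,0,0],[3.65,4.1,5],1],[[0,0,0],[3.65,4.1,5],1]]' 30; python3 - <<'E'
from h import *
s=camera_params('scene')
print('yellow',onz(s,(396,306),.007),'empty plunger',onz(s,(252,203),.098),'empty front',onz(s,(257,248),0))
I=snapshot('side')[150:250,320:420,::-1]; J=snapshot('scene')[260:360,310:410,::-1]
cv2.imwrite('pics/a.png',np.hstack([cv2.resize(x,(400,400),interpolation=2) for x in (I,J)]))
E
```

```text
time: 0.57
tool_pos: [0.6659, 0.0357, 0.121]
eef_rot: [2.222, 2.221, -0.0]
ft_force: [0.6, -0.2, 0.6]
gripper_width: 0.0641
grip_force: 0.0
yellow [0.58036683 0.1368204  0.007     ] empty plunger [ 0.34309013 -0.13084144  0.098     ] empty front [ 0.38273418 -0.13051871  0.        ]
```

View pics/a.png

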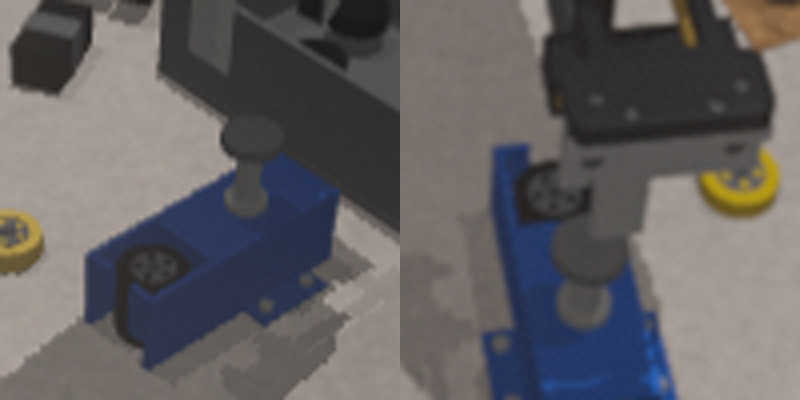

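The side crop (left) and scene crop (right) show the fingers still closing above the cap, which is at about side (383,184). I'll finish closing, then look once more before pressing.

```bash
python3 -m inch '[[[0,0,0],[0,0,0],1],[[0,0,0],[0,0,0],1],[[0,0,0],[0,0,0],1],[[0,0,0],[0,0,1],1],[[0,0,0],[0,0,1.2],1]]'; python3 - <<'E'
from h import *
I=snapshot('side')[130:230,320:420,::-1]; J=snapshot('scene')[260:360,310:410,::-1]
cv2.imwrite('pics/b.png',np.hstack([cv2.resize(x,(400,400),interpolation=2) for x in (I,J)]))
E
```

```text
time: 1.08
tool_pos: [0.6654, 0.0364, 0.1069]
eef_rot: [-2.221, -2.221, 0.002]
ft_force: [-0.3, 0.2, -0.9]
gripper_width: 0.0226
grip_force: 0.0
```

View pics/b.png

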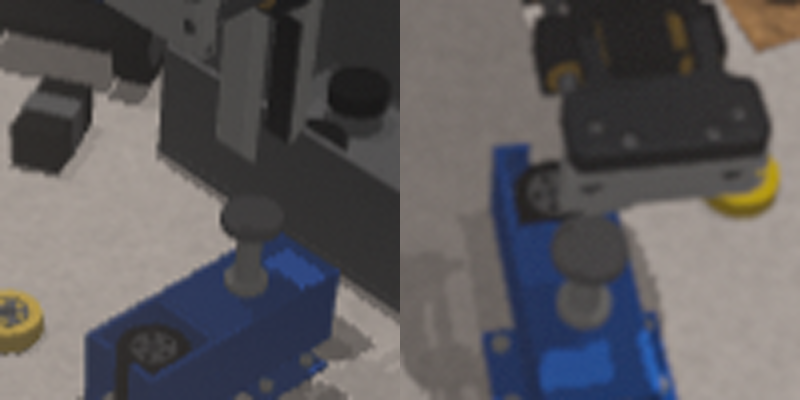

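```bash
python3 - <<'E'
from h import *
t=get_obs()['tool_pos']; print(t)
for n,o in (('scene',(310,260)),('side',(320,130))):
    p=camera_params(n);r=R.from_rotvec(p['rotation']).as_matrix().T
    for P in (t,t+[0,0,.05],(.6655,.0365,.098)):
        u=cv2.projectPoints(np.array([P]),cv2.Rodrigues(r)[0],-r@p['position'],p['camera_matrix'],p['dist_coeffs'])[0][0,0]
        print(n,u,(u-o)*4)
E
```

```text
[0.66533171 0.03645322 0.10724976]
scene [357.11549665 317.41228035] [188.46198659 229.6491214 ]
scene [359.07559785 299.56994951] [196.30239139 158.27979805]
scene [356.81693377 320.61811766] [187.2677351  242.47247064]
side [382.24154584 178.88914443] [248.96618338 195.55657774]
side [384.22726939 158.93139911] [256.90907756 115.72559645]
side [381.93032418 182.38131644] [247.72129671 209.52526576]
```

```bash
python3 -m inch '[[[0,0,0],[0,0,0],1],[[0,0,0],[0,0,0],1],[[0,0,0],[0,0,0],1]]'; python3 - <<'E'
from h import *
t=get_obs()['tool_pos'];p=camera_params('wrist');r=R.from_rotvec(p['rotation']).as_matrix().T
for P in (t,(.6655,.0365,.098),(.599,.036,.042)): print(cv2.projectPoints(np.array([P]),cv2.Rodrigues(r)[0],-r@p['position'],p['camera_matrix'],p['dist_coeffs'])[0][0,0])
W=snapshot('wrist')[:,:,::-1]; I=snapshot('side')[130:230,320:420,::-1]
o=np.zeros((480,800,3),np.uint8);o[:,:500]=W[:,100:600];o[:300,500:]=cv2.resize(I,(300,300),interpolation=2)
cv2.imwrite('pics/c.png',o)
E
```

```text
time: 1.43
tool_pos: [0.6661, 0.0365, 0.1085]
eef_rot: [2.221, 2.221, 0.0]
ft_force: [0.8, 0.6, -0.3]
gripper_width: 0.0007
grip_force: 0.0
[318.83237486 265.62665049]
[317.89078164 260.94212391]
[239.21445751 241.73546714]
```

View pics/c.png

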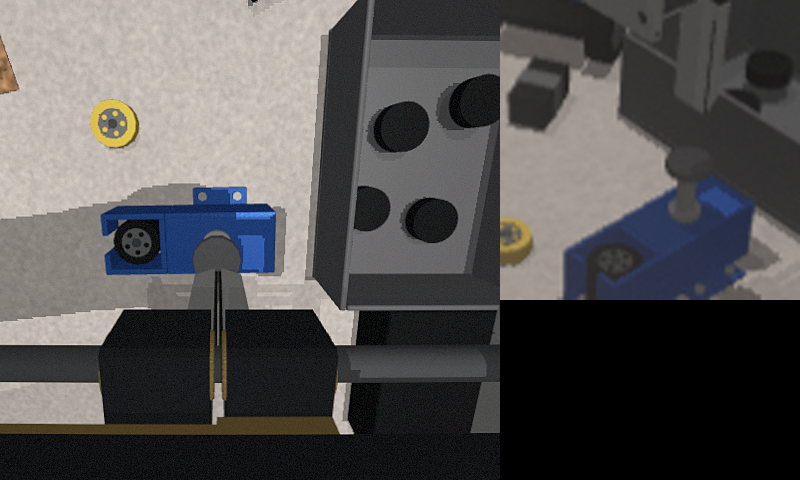

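The wrist view shows the cap at about (318,252) and the shut fingertips at about (317,270). In the side view the tips look about 2.5 cm higher than the reported TCP. I'll descend gently and let the force tell where contact is.

```bash
python3 -m inch '[[[0,0,0],[0.2,0,0.4],1],[[0,0,0],[0.2,0,0.8],1],[[0,0,0],[0.2,0,1.2],1],[[0,0,0],[0.2,0,1.2],1]]'; python3 -m inch '[[[0,0,0],[0,0,0.3],1],[[0,0,0],[0,0,0.6],1],[[0,0,0],[0,0,0.6],1]]'
```

```text
time: 1.87
tool_pos: [0.6654, 0.0385, 0.0951]
eef_rot: [-2.221, -2.221, 0.002]
ft_force: [0.3, 1.0, -0.6]
gripper_width: 0.0005
grip_force: 0.0
time: 2.12
tool_pos: [0.6657, 0.0384, 0.0896]
eef_rot: [-2.221, -2.221, 0.001]
ft_force: [-0.1, -0.1, -1.1]
gripper_width: 0.0003
grip_force: 0.0
```

```bash
python3 -m inch '[[[0,0,0],[0,0,0.4],1],[[0,0,0],[0,0,0.8],1],[[0,0,0],[0,0,0.8],1]]'; python3 -m inch '[[[0,0,0],[0,0,0.3],1],[[0,0,0],[0,0,0.6],1],[[0,0,0],[0,0,0.6],1]]'; python3 - <<'E'
from h import *
W=snapshot('wrist')[150:350,250:400,::-1]; I=snapshot('side')[140:240,340:415,::-1]
cv2.imwrite('pics/d.png',np.hstack([cv2.resize(W,(400,533),interpolation=2),cv2.resize(I,(400,533),interpolation=2)]))
E
```

```text
time: 2.37
tool_pos: [0.6655, 0.0385, 0.0813]
eef_rot: [-2.221, -2.221, 0.001]
ft_force: [-0.2, -0.2, 0.4]
gripper_width: 0.0
grip_force: 0.0
time: 2.62
tool_pos: [0.6656, 0.0384, 0.0756]
eef_rot: [-2.221, -2.221, 0.001]
ft_force: [0.3, -0.1, -0.3]
gripper_width: 0.0003
grip_force: 0.0
```

View pics/d.png

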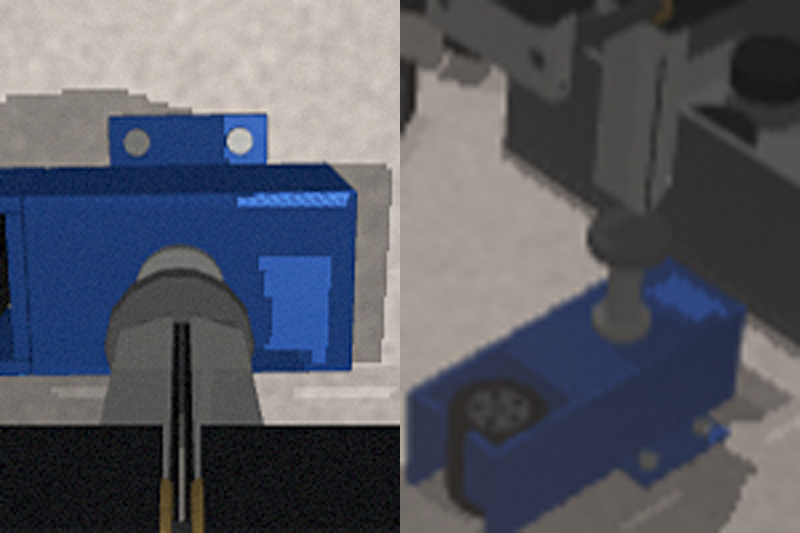

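Wrist and side views: the fingertips are centred over the cap and about to touch it (side ≈ (400,180)), so the real tips are about 2.3 cm above the reported TCP. I'll continue down, watching the force.

```bash
python3 -m inch '[[[0,0,0],[0,0,0.3],1],[[0,0,0],[0,0,0.6],1],[[0,0,0],[0,0,0.6],1]]'; python3 -m inch '[[[0,0,0],[0,0,0.3],1],[[0,0,0],[0,0,0.6],1],[[0,0,0],[0,0,0.9],1],[[0,0,0],[0,0,0.9],1]]'
```

```text
time: 2.97
tool_pos: [0.6656, 0.0384, 0.0696]
eef_rot: [-2.221, -2.221, 0.001]
ft_force: [-0.1, -0.2, 0.1]
gripper_width: 0.0003
grip_force: 0.0
time: 3.3
tool_pos: [0.666, 0.0385, 0.0609]
eef_rot: [-2.221, -2.221, 0.0]
ft_force: [-0.1, -0.2, 2.5]
gripper_width: 0.0004
grip_force: 1.4
```

```bash
python3 -m inch '[[[0,0,0],[0,0,0.3],1],[[0,0,0],[0,0,0.6],1],[[0,0,0],[0,0,0.9],1],[[0,0,0],[0,0,1.2],1],[[0,0,0],[0,0,1.2],1]]'; python3 -m inch '[[[0,0,0],[0,0,0.3],1],[[0,0,0],[0,0,0.6],1],[[0,0,0],[0,0,0.9],1],[[0,0,0],[0,0,0.9],1]]'
```

```text
time: 3.72
tool_pos: [0.6661, 0.0385, 0.0492]
eef_rot: [2.221, 2.221, 0.0]
ft_force: [-1.1, -0.2, 3.8]
gripper_width: 0.0005
grip_force: 2.1
time: 4.05
tool_pos: [0.6662, 0.0386, 0.0403]
eef_rot: [2.221, 2.221, 0.0]
ft_force: [-0.8, 0.0, 6.5]
gripper_width: 0.0003
grip_force: 3.0
```

```bash
python3 -m inch '[[[0,0,0],[0,0,0.2],1],[[0,0,0],[0,0,0.4],1],[[0,0,0],[0,0,0.4],1]]'; python3 -m inch '[[[0,0,0],[0,0,0.2],1],[[0,0,0],[0,0,0.2],1]]'
```

```text
time: 4.3
tool_pos: [0.6662, 0.0385, 0.0365]
eef_rot: [2.221, 2.221, 0.0]
ft_force: [-1.0, -0.4, 6.4]
gripper_width: 0.0007
grip_force: 3.3
time: 4.47
tool_pos: [0.6662, 0.0385, 0.0346]
eef_rot: [2.221, 2.221, 0.0]
ft_force: [-1.6, 0.7, 6.2]
gripper_width: 0.0001
grip_force: 3.4
```

```bash
python3 -m inch '[[[0,0,0],[0,0,0.2],1],[[0,0,0],[0,0,0.2],1]]'; python3 -m inch '[[[0,0,0],[0,0,0.2],1],[[0,0,0],[0,0,0.2],1]]'; python3 -m inch '[[[0,0,0],[0,0,0.2],1],[[0,0,0],[0,0,0.2],1]]'|sed -n 2,4p
```

```text
time: 4.63
tool_pos: [0.6662, 0.0385, 0.0332]
eef_rot: [2.221, 2.221, 0.001]
ft_force: [-3.4, -0.3, 11.6]
gripper_width: 0.0008
grip_force: 5.4
time: 4.8
tool_pos: [0.6664, 0.0385, 0.0328]
eef_rot: [2.221, 2.221, 0.001]
ft_force: [-14.9, -0.6, 34.5]
gripper_width: 0.0002
grip_force: 17.0
tool_pos: [0.6666, 0.0386, 0.0325]
eef_rot: [2.221, 2.221, 0.002]
ft_force: [-24.2, -1.1, 57.3]
```

```bash
python3 -m inch '[[[0,0,0],[0,0,-1],1],[[0,0,0],[0,0,-2],1],[[0,0,0],[0,0,-3],1],[[0,0,0],[0,0,-4.5],1],[[0,0,0],[0,0,-6],1]]';python3 -m inch '[[[0,0,0],[0,-7,-3],1],[[0,0,0],[2,-14.2,-3],-0.4],[[0,0,0],[4.5,-14.2,-3],-0.4],[[0,0,0],[4.5,-14.2,-3],-0.4],[[0,0,0],[4.5,-14.2,-3],-0.4]]'; python3 - <<'E'
from h import *
W=snapshot('wrist')[:,:,::-1]; p=camera_params('wrist')
g=cv2.imread('pics/wrist0.png')
o=np.hstack([cv2.resize(W,(400,300)),cv2.resize(g,(400,300))])
o2=np.hstack([cv2.resize(snapshot('scene')[220:370,220:420,::-1],(400,300)),cv2.resize(snapshot('side')[130:280,280:480,::-1],(400,300))])
cv2.imwrite('pics/e.png',np.vstack([o,o2]))
E
```

```text
time: 5.38
tool_pos: [0.6656, 0.0385, 0.0887]
eef_rot: [-2.221, -2.221, 0.001]
ft_force: [-0.3, 0.3, 1.1]
gripper_width: 0.0005
grip_force: 0.0
time: 5.8
tool_pos: [0.5198, 0.0868, 0.1193]
eef_rot: [-2.216, -2.225, -0.0]
ft_force: [1.3, -0.6, 0.5]
gripper_width: 0.0238
grip_force: 0.0
```

View pics/e.png

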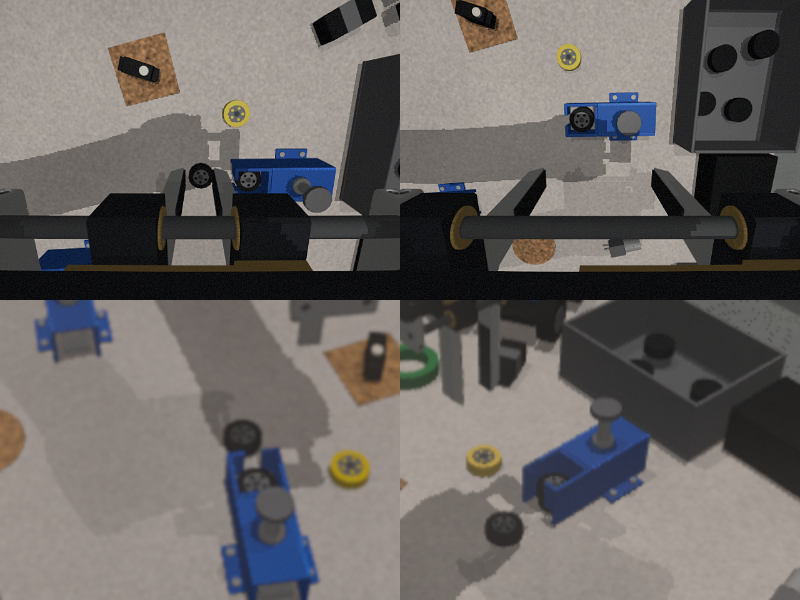

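Wrist, scene and side views: wheel_1 lies out in front of the outlet at scene ≈ (341,287) / side ≈ (332,242), two wheels remain in the magazine, and the plunger is up again. I'll measure the wheel.

```bash
python3 -m inch '[[[0,0,0],[0,0,2],0.4],[[0,0,0],[0,0,4],0.4],[[0,0,0],[0,0,6],0.4],[[0,0,0],[0,0,7],0.4],[[0,0,0],[0,0,7],0.4]]'; python3 - <<'E'
from h import *
cs={n:camera_params(n) for n in('scene','side')}
print(tri(cs['scene'],(341,287.5),cs['side'],(332,242.5)),onz(cs['scene'],(341,287.5),.014),onz(cs['side'],(332,242.5),.014))
o=np.hstack([cv2.resize(snapshot('scene')[240:340,290:390,::-1],(400,400),interpolation=2),cv2.resize(snapshot('side')[180:280,280:380,::-1],(400,400),interpolation=2)])
cv2.imwrite('pics/f.png',o)
E
```

```text
time: 6.37
tool_pos: [0.5232, 0.0826, 0.0461]
eef_rot: [-2.221, -2.219, 0.005]
ft_force: [-0.3, -0.2, 0.2]
gripper_width: 0.0284
grip_force: 0.0
(array([0.52507835, 0.03386393, 0.01106948]), np.float64(0.0028630500065396866)) [0.52637608 0.03468138 0.014     ] [0.52332988 0.02995589 0.014     ]
```

View pics/f.png

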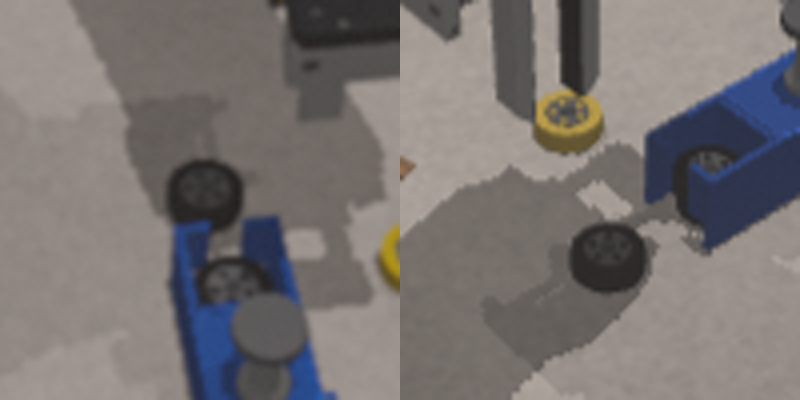

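Scene and side crops: the wheel lies flat at side ≈ (332,243) and the fingers are still well above the table. From here I'll find the table by force.

```bash
python3 -m inch '[[[0,0,0],[0,0,1.5],0.4],[[0,0,0],[0,0,3],0.4],[[0,0,0],[0,0,4.5],0.4],[[0,0,0],[0,0,5],0.4],[[0,0,0],[0,0,5],0.4]]'; python3 -m inch '[[[0,0,0],[0,0,0.5],0.4],[[0,0,0],[0,0,1],0.4],[[0,0,0],[0,0,1],0.4]]'; python3 -m inch '[[[0,0,0],[0,0,0.4],0.4],[[0,0,0],[0,0,0.4],0.4]]'
```

```text
time: 6.88
tool_pos: [0.524, 0.0834, -0.0017]
eef_rot: [-2.221, -2.221, 0.001]
ft_force: [-0.7, -0.9, -0.3]
gripper_width: 0.0277
grip_force: 0.0
time: 7.13
tool_pos: [0.524, 0.0835, -0.0118]
eef_rot: [-2.222, -2.221, 0.0]
ft_force: [0.7, -0.7, -0.4]
gripper_width: 0.028
grip_force: 0.0
time: 7.3
tool_pos: [0.5238, 0.0834, -0.016]
eef_rot: [-2.221, -2.221, 0.0]
ft_force: [-0.2, 0.8, 0.5]
gripper_width: 0.0284
grip_force: 0.0
```

```bash
for i in 1; do python3 -m inch '[[[0,0,0],[0,0,0.4],0.4],[[0,0,0],[0,0,0.4],0.4]]' | sed -n '2p;4p'; python3 -m inch '[[[0,0,0],[0,0,0.3],0.4],[[0,0,0],[0,0,0.3],0.4]]'| sed -n '2p;4p'; python3 -m inch '[[[0,0,0],[0,0,0.3],0.4],[[0,0,0],[0,0,0.3],0.4]]'| sed -n '2p;4p'; done
```

```text
tool_pos: [0.5238, 0.0835, -0.0201]
ft_force: [0.0, 0.4, -0.3]
tool_pos: [0.5238, 0.0835, -0.0231]
ft_force: [-0.3, 0.5, 0.0]
tool_pos: [0.5238, 0.0835, -0.0261]
ft_force: [-0.2, -0.3, 0.4]
```

```bash
python3 -m inch '[[[0,0,0],[0,0,0.3],0.4],[[0,0,0],[-0.6,0.1,0.3],0.4],[[0,0,0],[-1.2,0.1,0.3],0.4],[[0,0,0],[-1.8,0.1,0.3],0.4],[[0,0,0],[-2.3,0.1,0.3],0.4]]'; python3 -m inch '[[[0,0,0],[-0.3,0,0],0.4],[[0,0,0],[-0.7,0,0],0.4],[[0,0,0],[-1.2,0,0],0.4],[[0,0,0],[-1.7,-0.1,0],0.4],[[0,0,0],[-2.2,-0.2,0],0.4]]'|sed -n '1,2p;4p'; python3 - <<'E'
from h import *
# dark blob of the wheel in both views
for n,b in (('scene',(300,250,380,310)),('side',(300,210,420,290))):
    I=snapshot(n)[:,:,::-1]; cv2.imwrite(f'pics/p1{n}.png',I)
    g=cv2.inRange(cv2.cvtColor(I,cv2.COLOR_BGR2HSV),(0,0,0),(180,140,62))[b[1]:b[3],b[0]:b[2]]
    for c in cv2.findContours(g,0,1)[0]:
        if cv2.contourArea(c)>80:
            x,y,w,h=cv2.boundingRect(c);print(n,x+b[0],y+b[1],w,h,onz(camera_params(n),(x+b[0]+w/2,y+b[1]+h/2),.007))
E
```

```text
time: 8.22
tool_pos: [0.525, 0.0593, -0.0286]
eef_rot: [2.222, 2.22, -0.0]
ft_force: [0.1, -1.0, -0.3]
gripper_width: 0.0282
grip_force: 0.0
time: 8.63
tool_pos: [0.5229, 0.038, -0.0286]
ft_force: [-0.7, -0.0, 0.5]
scene 323 250 49 49 [0.48845801 0.05480195 0.007     ]
side 348 216 17 21 [0.6009215  0.03935974 0.007     ]
side 300 210 47 49 [0.52927995 0.06573024 0.007     ]
```

```bash
python3 -m inch '[[[0,0,0],[-0.6,-0.1,0],0.4],[[0,0,0],[-1.2,-0.2,0],0.4],[[0,0,0],[-1.8,-0.3,0],0.4],[[0,0,0],[-2.4,-0.4,0],0.4],[[0,0,0],[-3,-0.4,0],0.4]]'|sed -n '1,2p;4p'; python3 - <<'E'
from h import *
t=get_obs()['tool_pos'];n='side'
p=camera_params(n);r=R.from_rotvec(p['rotation']).as_matrix().T
pr=lambda P:cv2.projectPoints(np.array([P]),cv2.Rodrigues(r)[0],-r@p['position'],p['camera_matrix'],p['dist_coeffs'])[0][0,0].round(1)
print('old',pr((.525,.034,.014)),'exp',pr((t[0],t[1]-.022,.014)),'floor old',pr((.525,.034,0)))
I=snapshot(n); g=cv2.cvtColor(I,cv2.COLOR_RGB2GRAY); cv2.imwrite('pics/p2.png',I[:,:,::-1])
print(g[222:282:3,314:400:4])
E
```

```text
time: 9.15
tool_pos: [0.5187, 0.0077, -0.0287]
ft_force: [-0.7, -0.4, -1.0]
old [331.4 241.1] exp [344.2 255.4] floor old [331.4 245.8]
[[ 45  45  42  41  42  41  39  38  75  84  56  53  52  49  49  50  49  51
   52  68  71  76]
 [ 59  45  42  43  57  41  40  39  69  84  47  50  48  49  49  51  51  52
  116  71  63 147]
 [ 46  43  42  58  53  61  40  40  37  84  49  49  50  51  51  51  51  62
   73  76 155 165]
 [ 44  78  57  52  77  42  82  43  37  85  50  50  50  51  51  65 149 148
   85 167 159 161]
 [ 81  86  51  86  82  85 163  40  38  85  46  51  51  51  62 148 153 159
  164 163 162 162]
 [ 79  87 166  88  81  86 164  41  39  85  93  50  52  90 151 152 164 162
  165 164 169 161]
 [ 82  86 167  88  81  86 162  43  39  86 100  51  96 102 152 151 152 168
  166 166 165 167]
 [122  68 114  83  82  85 114  41  45  86 111 100  99 100 100 153 149 151
  169 169 166 167]
 [137 115 114  85  81  86 115  39  46 100 151 114  99 114 100 100 150 152
  147 168 169 168]
 [114 117 118  85  82  86 112  69  42 146 147 152 115 101 100  98 149 150
  151 150 168 173]
 [114 115 116  86  81  86  42  56 
[... 196 characters left out ...]
0  99 149 148 150 148 149 147
  152 148 162 164]
 [116 113 114 113 100  99  40  40  42  41  49 100 101 111 147 147 150 148
  153 166 167 170]
 [116 117 114 114 101 100  43  38  41  40  98 100  99  96 147 145 149 148
  147 146 152 166]
 [115 118 113  99 102 100 100  76  58  90  95  99  97 100 149 148 149 146
  149 146 147 152]
 [115 120  98 112 103  99  99  98  99  97  96 100  98 144 145 148 144 148
  150 152 147 149]
 [ 98 100  99  98  98  99  97  97  96  95  98  99  98 152 150 149 145 147
  143 144 149 147]
 [100 100  96  97 100  98  95  97  99  94  98  97 138 149 144 142 145 144
  144 148 144 147]
 [112  98  98  98 100  99  97  97  97  97  98  99 146 148 145 144 147 152
  152 145 146 146]]
```

The wheel shows as dark at side ≈ (346,256), expected (344,255), so it is seated in the cradle and moving with the fingers.

```bash
python3 -m inch '[[[0,0,0],[-0.7,-0.1,0],0.4],[[0,0,0],[-1.4,-0.2,0],0.4],[[0,0,0],[-2.1,-0.3,0],0.4],[[0,0,0],[-2.8,-0.4,0],0.4],[[0,0,0],[-3.5,-0.5,0],0.4]]'|sed -n '1,2p;4p'
python3 -m inch '[[[0,0,0],[-0.7,-0.1,0],0.4],[[0,0,0],[-1.4,-0.2,0],0.4],[[0,0,0],[-2.1,-0.3,0],0.4],[[0,0,0],[-2.8,-0.4,0],0.4],[[0,0,0],[-3.5,-0.5,0],0.4]]'|sed -n '1,2p;4p'
python3 -m inch '[[[0,0,0],[-0.7,-0.1,0],0.4],[[0,0,0],[-1.4,-0.2,0],0.4],[[0,0,0],[-2.1,-0.3,0],0.4],[[0,0,0],[-2.8,-0.4,0],0.4],[[0,0,0],[-3.5,-0.5,0],0.4]]'|sed -n '1,2p;4p'
python3 - <<'E'
from h import *
t=get_obs()['tool_pos'];n='side'
p=camera_params(n);r=R.from_rotvec(p['rotation']).as_matrix().T
u=cv2.projectPoints(np.array([(t[0],t[1]-.022,.007)]),cv2.Rodrigues(r)[0],-r@p['position'],p['camera_matrix'],p['dist_coeffs'])[0][0,0];print('exp',u)
x,y=u.astype(int);g=cv2.cvtColor(snapshot(n),cv2.COLOR_RGB2GRAY)
print(g[y-24:y+24:3,x-28:x+28:4])
E
```

```text
time: 9.62
tool_pos: [0.5138, -0.0273, -0.0287]
ft_force: [0.8, -0.0, 0.0]
time: 10.03
tool_pos: [0.5088, -0.0622, -0.0287]
ft_force: [1.4, 0.7, -0.1]
time: 10.45
tool_pos: [0.5038, -0.0972, -0.0287]
ft_force: [0.2, 0.6, 0.0]
exp [374.23172076 292.49849261]
[[ 47  43  47  54  76  54  60  40  69  98 113 110 164 149]
 [ 44  79  56  79  85  92 159  41  83 111 111 115 114 161]
 [ 83  87 126  83  86  94  93  40  86 113 110 110 113  97]
 [ 64  87 116  82  87 104  60  41  85 159 111 113  95 114]
 [ 82  88 104  83  86 110  70  41  87 148 149  97 111 100]
 [108  87 106  83  86 109  81  40  57 148 147 141  98  95]
 [113 115  98  82  86  96  38  53  53  42 150 100  98 112]
 [113 111 112  83  86  40  48  56  57  40  97  98 142 150]
 [111 108 109  95  86  39  61  54  51  45  79 107 149 144]
 [110 111 110  95  94  39  40  53  50  41  97 141 144 149]
 [112 111 110  95  94  42  38  39  40  41  96  97 145 151]
 [108 109 109  96  95 100  40  40  39  61  96  97  97 151]
 [109 112  95  96 101  97  96  93  96  97  99  97 100  98]
 [110  92 110  98  95  96  96  97  96  99  97  97  97  98]
 [ 98  98  93  97  96  95  98  96  97  96  98  98  97 147]
 [ 95  95  94  93  94  97  93  95  97 100  99  98  98 149]]
```

```bash
python3 -m inch '[[[0,0,0],[-0.7,-0.1,0],0.4],[[0,0,0],[-1.4,-0.2,0],0.4],[[0,0,0],[-2.1,-0.3,0],0.4],[[0,0,0],[-2.8,-0.4,0],0.4],[[0,0,0],[-3.5,-0.5,0],0.4]]'|sed -n '1,2p;4p'
python3 -m inch '[[[0,0,0],[-0.7,-0.1,0],0.4],[[0,0,0],[-1.4,-0.2,0],0.4],[[0,0,0],[-2.1,-0.3,0],0.4],[[0,0,0],[-2.8,-0.4,0],0.4],[[0,0,0],[-3.5,-0.5,0],0.4]]'|sed -n '1,2p;4p'
python3 -m inch '[[[0,0,0],[-0.7,-0.1,0],0.4],[[0,0,0],[-1.4,-0.2,0],0.4],[[0,0,0],[-2.1,-0.3,0],0.4],[[0,0,0],[-2.7,-0.3,0],0.4],[[0,0,0],[-3.1,-0.3,0],0.4]]'|sed -n '1,2p;4p'
python3 -m inch '[[[0,0,0],[-0.4,0,0],0.4],[[0,0,0],[-0.7,0,0],0.4],[[0,0,0],[-0.9,0,0],0.4],[[0,0,0],[-0.9,0,0],0.4],[[0,0,0],[-0.7,0,0],0.4]]'|sed -n '1,2p;4p'
python3 -m inch '[[[0,0,0],[1,0,0],0.4],[[0,0,0],[3,0,0],0.4],[[0,0,0],[5,0,0],0.4],[[0,0,0],[5,0,-4],0.4],[[0,0,0],[7,0,-8],0.4]]'|sed -n '1,2p;4p'
python3 -m inch '[[[0,0,0],[4,0,-4],0.4],[[0,0,0],[8,0,-8],0.4],[[0,0,0],[10,0,-10],0.4],[[0,0,0],[10,0,-10],0.4],[[0,0,0],[10,0,-10],0.4]]'|sed -n '1,2p;4p'
python3 - <<'E'
from h import *
o=[]
for n in ('scene','side'):
    I=snapshot(n)[:,:,::-1];p=camera_params(n);x,y=(210,290) if n=='scene' else (413,338)
    I0=I[y-45:y+45,x-60:x+60]; o.append(cv2.resize(I0,(400,300),interpolation=2))
    h=cv2.cvtColor(I0,cv2.COLOR_BGR2GRAY); m=cv2.inRange(h,0,66)
    for c in cv2.findContours(m,0,1)[0]:
        if cv2.contourArea(c)>60:
            a,b,w,hh=cv2.boundingRect(c);print(n,a,b,w,hh,onz(p,(a+w/2+x-60,b+hh/2+y-45),.007))
o2=[cv2.resize(snapshot(n)[:,:,::-1],(400,300),interpolation=3) for n in('scene','side')]
cv2.imwrite('pics/z.png',np.vstack([np.hstack(o),np.hstack(o2)]))
E
```

```text
time: 10.92
tool_pos: [0.4988, -0.1323, -0.0287]
ft_force: [0.1, -0.3, -0.3]
time: 11.33
tool_pos: [0.4939, -0.1672, -0.0286]
ft_force: [0.3, 0.6, 0.3]
time: 11.75
tool_pos: [0.4909, -0.1984, -0.0287]
ft_force: [0.1, -0.6, 0.8]
time: 12.17
tool_pos: [0.491, -0.2047, -0.0287]
ft_force: [-0.2, 0.7, -0.3]
time: 12.58
tool_pos: [0.4894, -0.1358, 0.0484]
ft_force: [1.0, -1.7, 0.8]
time: 13.0
tool_pos: [0.4923, -0.0318, 0.1515]
ft_force: [0.1, 0.0, 0.5]
scene 51 35 20 18 [ 0.49215285 -0.22702468  0.007     ]
side 49 30 23 23 [ 0.49220056 -0.23160612  0.007     ]
```

View pics/z.png

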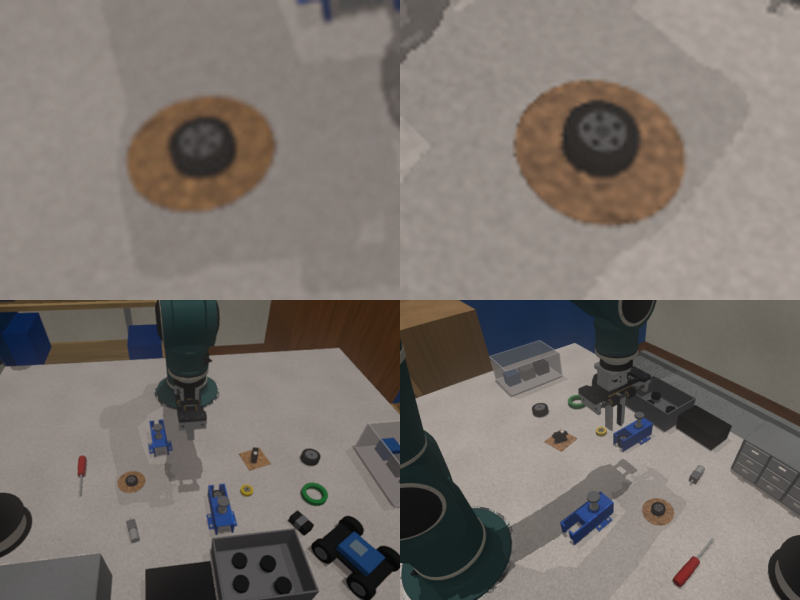

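The wheel lies flat in the middle of the round mat, at about (0.492,-0.229) against the mat centre (0.490,-0.232). The gripper is clear and the rest of the scene is as it was.

```bash
python3 -c "from workcell import *;print(sign_off())"
```

```text
the job is handed in; nothing more can be done
None
```

Done and handed in at about 13 s of the 51 s allowed: one full plunger press fed out one wheel, and I pushed it without gripping until it lay flat and wholly on the round mat, with the other two wheels still in the feeder and the loose things left alone.

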